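Close the mould and hold the bolt head behind its bracket

ROBOT

A 6-joint arm with a two-finger parallel gripper is mounted at the origin on the work surface. World frame = base frame: x ahead of the robot, y to its left, z up, the work surface at z = 0. Lengths are in m, angles in rad, forces in N, time in s.
With the tool pointing down it reaches from about 0.275 to 0.825 m from the base axis. Payload 5.2 kg.
Tool frame: the origin (TCP) lies midway between the tips of the shut fingers; the grasp point (between the pads) lies 19 mm behind it; z points along the fingers, y is the line along which they close (so a half turn about z gives the same grasp; the last joint's range is limited). The gripper opens to 93 mm and grips with 3 to 60 N. Pads are 15 mm wide; open, the fingers measure 128 mm over their backs; the gripper's body (75 mm by 188 mm) begins 65 mm behind the grasp point.
Start: joints at [0.997, 0.259, 1.535, -0, 1.348, -0.203], TCP at [0.199, 0.513, 0.219] pointing down, gripper open.
Joint ranges: [-3.14, 3.14], [-0.91, 2.08], [0.19, 2.58], [-1.22, 4.36], [0.22, 2.71], [-3.12, 3.12]. Speed limits (rad/s): [2.57, 2.57, 3.14, 3.14, 3.14, 3.14].

INTERFACE

Orientations are given as a unit quaternion [x, y, z, w].
In Python, from plant import get_state, get_image, hand_in, spot_in, masks_of gives the robot as it stands. The module is installed in compiled form; this text tells all that it offers.
- The arm moves only by the shell command python3 -m pendant 'ROWS'. ROWS is a JSON object of lists of equal length, an entry for each row: "hand": the finger opening in m, from 0 to 0.093; "xyz": the shift along the tool's x, y, z in m, a list of three; "delta_rot": the turn, a rotation vector about the tool's x, y, z in degrees, a list of three. A call has 1 to 5 rows; each row shifts and turns the commanded pose from where the row before left it, along the tool's axes as they then stand; what a row does not reach is not made up. A row lasts 1/10 s, in which the tool goes at most 50 mm and 8.59 degrees, less where a joint would pass 70% of its speed; a pose out of reach is approached as far as the arm can. A call is refused whole if a number of a shift passes 0.05 or a number of a turn 8.59, either way. A call with a gripper value outside its range is refused whole. The fingers move at their own pace and stop on an object; the grip force is fixed at half the most. Time passes only in rows, so rows that do not move let the fingers close. It gives the time, the measured TCP pose, the force, the opening and the grip force at its end, in the units of the state.
- get_state(): the state, without advancing time (a new reading comes with each control period).
- get_image(name): name is "scene" or "top"; returns a dict with "pixels" (420x560x3 uint8, red, green, blue), "camera_matrix" (3x3 intrinsics, pixels), "k1" (the pictures are not rectified: a ray, as slopes to the right and down, at radius r is drawn at 1 + k1 r^2 times it, then the intrinsics apply), "cam_to_world" (4x4, takes a point from camera to world coordinates). Camera axes: x right, y down, z forward; pixel columns grow to the right and rows downward; lengths in m; the calibration is good to about 2 mm. A picture is of the moment at which its call begins. There is no depth.
- hand_in(): hands the job in; it is judged then, once.
Trained networks look in the newest picture that a camera, given by its name, has taken for a name from the list of things; names that differ only in an ending like _2 or _b are one class to them, and where a whole thing is asked for, a point or a joint stands for the part that bears it (a point fixed in the world has none). Each returns a list of dicts, best first, with "confidence" (0 to 1); they miss things now and then, are a little off and sometimes report something else, mostly with a low value. They report only what shows in the picture. A call takes as long as a camera call. They do not tell look-alikes from the thing itself.
- spot_in(camera, label): "point" ([column, row] as shares, 0 to 1, of the picture: columns of its width, rows of its height, amid what is visible of it).
- masks_of(camera, label): "mask" (420x560 bool, what is visible of it) and "point" ([column, row] as shares, 0 to 1, of the picture: columns of its width, rows of its height, amid what is visible of it).
The state is a dict: "clock": time; "q": joint angles; "joint_velocities": joint speeds; "tau": joint torques, N m; "position": TCP position; "eef_rot": TCP orientation; "ft_force": force on the tool from outside, world axes, zero at the start; "moment": the same for the moment, N m; "finger_gap": opening from 0.0 (shut) to 1.0 (fully open); "grip_force": force on a finger pad.
Only numpy, scipy, OpenCV 4.12 (cv2) and the standard library are available. Lean on these libraries where they do the work, as an engineer would, in place of code of your own. Each camera call takes 0.05 s, during which the arm holds its last target. There are 200 camera calls.

TASK

Set the loose metal cover gently on the open mould so that it sits seated and level on the rim, and let go of it. Then reach down into the narrow gap between the mould and the upright bracket, grip the square bolt head hidden there between both fingers, and hold it firmly from turning; finish while still holding it. Leave the bottle, the tape roll and the small steel cylinder alone.

Things in the scene. Friction and masses are not known exactly. Their poses are not given: they have to be found in the camera images.
- rig: Fixed rig, its yaw within 0.6 rad: steel base plate 220 x 140 x 10 mm with an open round mould and upright bracket. Origin on the bench below the mould's outer wall; x from mould to bracket, z up. Bracket: plate 130 mm wide across y, x = 44 to 54 mm, top 100 mm above the bench. The gap between mould and bracket (x = 0 to 44 mm) is open at top and both ends; its floor is 10 mm above the bench.
- mould_rim (a point): Centre of the mouth of the round aluminium mould at rim height, 90 mm above the bench, at x = -50 mm of the rig; axes as the rig's. Mould 100 mm outer, 88 mm inner diameter.
- head (a point): Centre of the steel bolt head in the gap, 72 mm above the bench, at x = 22 mm, y = 0 of the rig. The head is square, 24 x 24 mm across flats, 18 mm long along the bolt, which lies level along the rig's x; a 16 mm shank joins it to the bracket. Its side flats face the rig's +y and -y: grip it from above, one finger in the gap on each side flat.
- bolt (a joint): Turn of the bolt, rad; at 0 the head's side flats are upright. Starts between 0 and 0.12. Beyond the bracket a 140 mm aluminium spanner on the nut points to the rig's +y, about level; its weight drags the stiff bolt slowly round (about 0.005 rad/s) until the head is held. Grows as the handle sinks. Closing jaws may turn the head a little towards square.
- cover: Loose aluminium cover, about 0.3 kg, on the bench, knob up. Origin: centre of its underside. From below: locating step 82 mm diameter, 5 mm high, that enters the mould's mouth with 3 mm play all round; plate 106 mm diameter, 6 mm thick, that rests on the rim; round knob 26 mm diameter, 38 mm high. Seated, its origin is 5 mm below the rim.
- cover_knob (a point): Grip point in the cover's knob, on its axis, 34 mm above the cover's underside (23 mm above the plate's upper face, 15 mm below the knob's top).
- bottle: Bystander: clear water bottle, 64 mm diameter, 190 mm high, upright; origin at the centre of its underside.
- tape: Bystander: roll of clear tape, 90 mm outer diameter, 45 mm high, lying flat; origin at the centre of its underside.
- specimen: Bystander: small plain steel cylinder, 50 mm diameter, 50 mm high, upright; origin at the centre of its underside.
Not all that is in view belongs to the job. Leave any blue or green look-alike of the cover alone.

How it is judged:
On the way, in this order (a step that is already met when the one before it is completed fails the run):
1. the cover sits seated and level on the mould's rim, released (horizontal distance between cover and mould_rim below 0.005 m and z of cover in the frame of mould_rim between -0.007 and -0.003 m and angle between cover's own z axis and vertical below 0.04 rad and linear speed of cover below 0.02 m/s and contact force between the fingers and cover below 0.3 N), for 0.3 s.
2. the bolt head is gripped between the fingers (distance between the grasp point and head below 0.016 m and contact force between the fingers and bolt above 4 N), for 0.3 s.
At the end, for the whole second after the job is handed in: Cover seated: within 5 mm of the mould axis, within 2 mm of fully down, tilt below 0.04 rad, at rest, not touched. Grasp point within 16 mm of the bolt head's centre, fingers pressing it with over 4 N, bolt no longer creeping round (below 0.003 rad/s) (all of step 1 and all of step 2 and velocity of joint bolt between -0.1 and 0.003 rad/s); the arm keeps its last pose, push and grip.
It fails at once if the bottle is shoved more than 3 cm or knocked over (distance of bottle from where it was at the start of the episode above 0.03 m or angle between bottle's own z axis and vertical above 0.5 rad).
It fails at once if the tape roll is shoved more than 3 cm or knocked over (distance of tape from where it was at the start of the episode above 0.03 m or angle between tape's own z axis and vertical above 0.5 rad).
It fails at once if the steel cylinder is shoved more than 3 cm or knocked over (distance of specimen from where it was at the start of the episode above 0.03 m or angle between specimen's own z axis and vertical above 0.5 rad).
It fails at once if the cover is dropped or banged on the rig (more than 60 N) (contact force between cover and rig above 60 N).
It also fails if it takes over 54 s, if anything falls off the work surface, if the arm or the gripper's body presses on something with over 40 N, if the wrist force passes 120 N, or if a joint passes its speed limit or range.

## Working session

There is one attempt and no reset: what is moved stays moved. The work goes in short steps, Python scripts to look and compute and a shell command to move; the robot and the scene stay as the last step left them, time stands still between calls to the robot, and variables do not carry over. Pictures are saved under pics/ and viewed, at most 10 in all, crops included, and the job is handed in when it is done.

```bash
mkdir -p pics; python3 - <<'E'
from plant import *
import cv2
s=get_state(); print({k:s[k] for k in('clock','position','eef_rot','finger_gap')})
for c in('scene','top'):
    im=get_image(c); cv2.imwrite(f'pics/{c}0.png',im['pixels'][:,:,::-1])
    print(c,im['camera_matrix'],im['k1'],im['cam_to_world'])
    for l in('rig','cover','cover_knob','bolt','head','bottle','tape','specimen'):
        try:print(l,[(round(d['confidence'],2),round(d['point'][0]*560),round(d['point'][1]*420)) for d in spot_in(c,l)])
        except Exception as e:print(l,e)
E
```

```text
{'clock': 0.0, 'position': array([0.19897534, 0.51216256, 0.21782966]), 'eef_rot': array([ 1.84331145e-01,  9.82863783e-01, -8.36662159e-04, -3.36589676e-04]), 'finger_gap': 1.0003316156907491}
scene [[474.60214506   0.         284.38581038]
 [  0.         474.60214506 208.39286647]
 [  0.           0.           1.        ]] -0.10129188352064337 [[-0.45368273  0.69762922 -0.55451371  1.04898311]
 [ 0.89104564  0.36521939 -0.26954121  0.18734737]
 [ 0.01447934 -0.61638322 -0.7873132   0.79614089]
 [ 0.          0.          0.          1.        ]]
rig [(0.7, 390, 261), (0.36, 404, 273)]
cover [(0.84, 265, 143), (0.79, 229, 181), (0.69, 282, 237), (0.67, 147, 196)]
cover_knob [(0.86, 145, 199), (0.81, 225, 184), (0.73, 270, 143), (0.72, 408, 271), (0.57, 284, 235)]
bolt []
head [(0.63, 408, 273)]
bottle [(0.64, 129, 246)]
tape [(0.93, 248, 322)]
specimen [(0.94, 347, 190)]
top [[405.71310135   0.         291.51299634]
 [  0.         405.71310135 210.51902628]
 [  0.           0.           1.        ]] -0.051856000079917655 [[-0.00997068 -0.99576002  0.09144707  0.48567774]
 [-0.99961978  0.01227675  0.0246898  -0.08085605]
 [-0.02570779 -0.09116613 -0.99550382  1.02218654]
 [ 0.          0.          0.          1.        ]]
rig [(0.66, 207, 241)]
cover [(0.85, 361, 246), (0.73, 354, 308), (0.55, 294, 216)]
cover_knob [(0.91, 355, 309), (0.84, 293, 217), (0.63, 416, 197), (0.62, 358, 248)]
bolt [(0.79, 192, 219), (0.2, 263, 287)]
head [(0.83, 192, 220)]
bottle []
tape [(0.6, 264, 123), (0.49, 209, 240)]
specimen [(0.65, 263, 288)]
```

View pics/scene0.png

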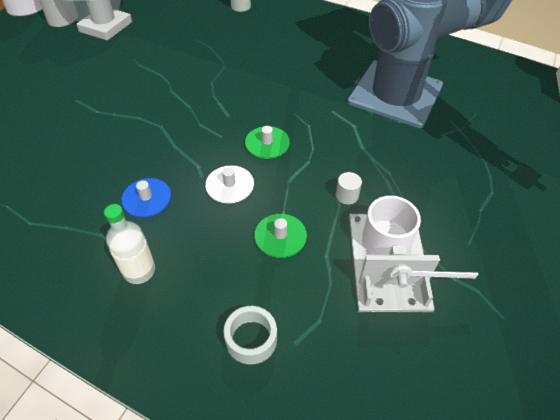

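View pics/top0.png

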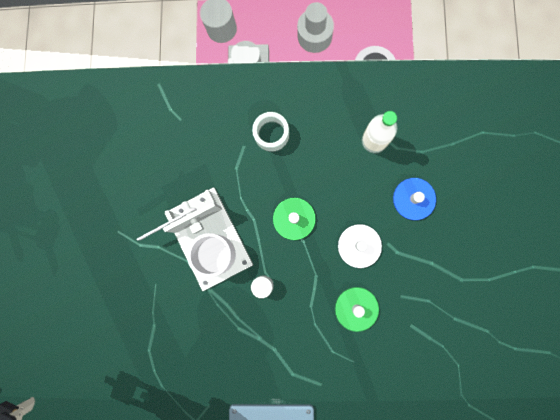

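The white cover is at (229,184) in scene and (360,246) in top. The blue and green ones are look-alikes. The rig's mould mouth is near (211,254) in top and (394,217) in scene.

```bash
cat >h.py <<'E'
import numpy as np,cv2
from scipy.optimize import least_squares
def proj(im,P):
    P=np.atleast_2d(P);T=np.linalg.inv(im['cam_to_world']);p=P@T[:3,:3].T+T[:3,3]
    s=p[:,:2]/p[:,2:];s=s*(1+im['k1']*(s**2).sum(1,keepdims=True))
    K=im['camera_matrix'];return s*[K[0,0],K[1,1]]+[K[0,2],K[1,2]]
def back(im,px,z):
    px=np.atleast_2d(np.float64(px))
    s=cv2.undistortPoints(px[:,None],im['camera_matrix'],np.array([im['k1'],0,0,0.]))[:,0]
    d=np.c_[s,np.ones(len(s))]@im['cam_to_world'][:3,:3].T;o=im['cam_to_world'][:3,3]
    return o+d*((z-o[2])/d[:,2:])
def circ(c,r,z,n=72):
    a=np.linspace(0,2*np.pi,n,endpoint=False);return np.c_[c[0]+r*np.cos(a),c[1]+r*np.sin(a),np.full(n,z)]
def rigpts(o,yaw,P):
    P=np.atleast_2d(P);c,s=np.cos(yaw),np.sin(yaw);return np.c_[o[0]+c*P[:,0]-s*P[:,1],o[1]+s*P[:,0]+c*P[:,1],P[:,2]]
E
python3 - <<'E'
from plant import *
from h import *
tiles=[]
for c,(u,v),near in(('scene',(395,260),(229,184)),('top',(205,238),(360,246))):
    im=get_image(c);p=im['pixels']
    hsv=cv2.cvtColor(p,cv2.COLOR_RGB2HSV);m=((hsv[...,1]<60)&(hsv[...,2]>110)).astype('uint8')
    n,lab,st,ce=cv2.connectedComponentsWithStats(m);k=lab[near[1],near[0]];print(c,k,st[k])
    mm=(lab==k).astype('uint8')
    # silhouette fit
    from numpy import pi
    cn=max(cv2.findContours(mm,0,cv2.CHAIN_APPROX_NONE)[0],key=len)[:,0]
    def sil(x):
        pts=[np.vstack([circ(x,.053,.005),circ(x,.053,.011)]),np.vstack([circ(x,.013,.011),circ(x,.013,.049)])]
        M=np.zeros((420*4,560*4),'uint8')
        for P in pts: cv2.fillConvexPoly(M,cv2.convexHull(np.float32(proj(im,P)*4+1.5)).astype(int),1)
        return cv2.resize(M.astype('float32'),(560,420),interpolation=cv2.INTER_AREA)
    x=back(im,[near],.011)[0,:2]
    best=(1e9,)
    for step in(.006,.002,.0007):
        x0=x
        for i in range(-4,5):
            for j in range(-4,5):
                y=x0+step*np.array([i,j]);e=np.abs(sil(y)-mm).sum()
                if e<best[0]:best=(e,y)
        x=best[1]
    print('cover',best)
    cr=p[v-70:v+70,u-90:u+90,::-1];tiles.append(cv2.resize(cr,None,fx=4,fy=4,interpolation=cv2.INTER_CUBIC))
    cv2.imwrite(f'pics/rig_{c}.png',tiles[-1])
    print('mouth',back(im,[(394,217)] if c=='scene' else [(211,254)],.09))
    print('specimen',back(im,[(347,190)] if c=='scene' else [(263,288)],.03))
E
```

```text
scene 25 [ 205  165   50   39 1515]
cover (np.float32(45.625), array([ 0.48781046, -0.22089647]))
mouth [[0.47430123 0.13766503 0.09      ]]
specimen [[0.40347259 0.02038822 0.03      ]]
top 9 [ 338  224   44   45 1552]
cover (np.float32(88.875), array([ 0.48890017, -0.22322683]))
mouth [[0.47303024 0.12876243 0.09      ]]
specimen [[0.38909608 0.01476055 0.03      ]]
```

View pics/rig_scene.png

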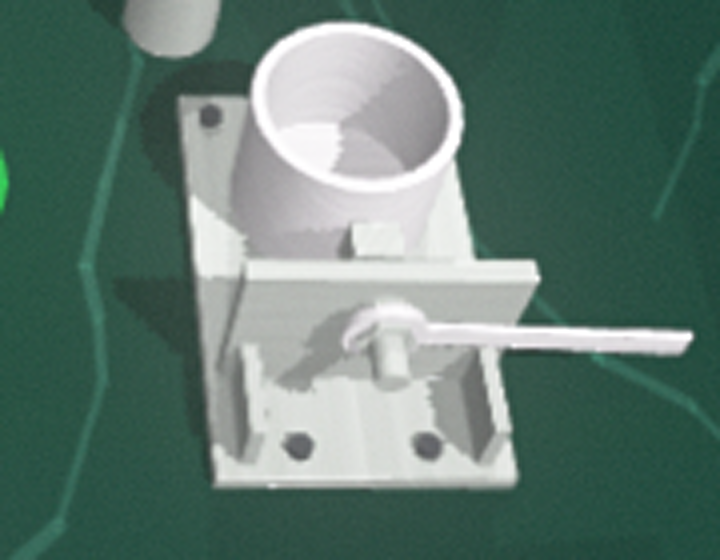

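View pics/rig_top.png

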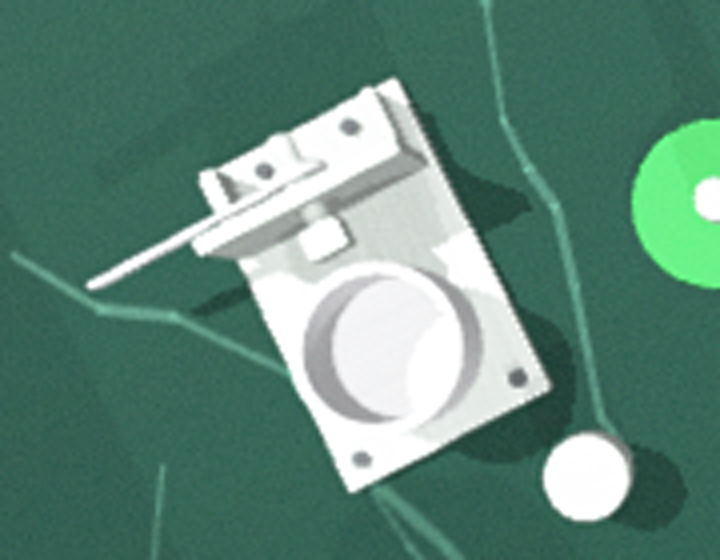

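```bash
cat >fit.py <<'E'
from plant import *
from h import *
ims={c:get_image(c) for c in('scene','top')}
off={'scene':np.array([305,190.]),'top':np.array([115,168.])}
rim={'scene':[(251,97),(335,22),(463,122),(375,192)],'top':[(303,355),(395,260),(483,345),(390,440)]}
pt={'scene':[((44,-65,100),(247,260)),((44,65,100),(537,261)),((54,-65,100),(245,278)),((54,65,100),(535,283))],
 'top':[((44,65,100),(205,255)),((44,-65,100),(402,150)),((22,0,84),(326,237))]}
f=lambda c,p:(np.array(p,float)-1.5)/4+off[c]
def res(x,cs=('scene','top')):
    r=[]
    o,yaw=x[:2],x[2]
    for c in cs:
        im=ims[c];mc=rigpts(o,yaw,[-.05,0,.09])[0]
        R=back(im,f(c,rim[c]),.09)[:,:2];r+=list((np.hypot(*(R-mc[:2]).T)-.05)*1000)
        for P,q in pt[c]:
            B=back(im,[f(c,q)],P[2]/1000)[0];r+=list((B-rigpts(o,yaw,np.array(P)/1000)[0])[:2]*1000)
    return np.array(r)
for cs in(('scene',),('top',),('scene','top')):
    s=least_squares(res,[.5,.15,.46],loss='soft_l1',kwargs={'cs':cs});print(cs,s.x.round(4),rigpts(s.x,s.x[2],[-.05,0,.09]).round(4),rigpts(s.x,s.x[2],[.022,0,.072]).round(4));print(res(s.x,cs).round(1))
T=[]
for c in ims:
    im=ims[c];p=im['pixels'][:,:,::-1];o=off[c].astype(int);I=cv2.resize(p[o[1]:o[1]+140,o[0]:o[0]+180],None,fx=4,fy=4,interpolation=cv2.INTER_CUBIC)
    mc=rigpts(s.x,s.x[2],[-.05,0,.09])[0]
    L=[circ(mc,.05,.09),circ(mc,.044,.09),rigpts(s.x,s.x[2],np.array([(44,-65,100),(54,-65,100),(54,65,100),(44,65,100)])/1e3),rigpts(s.x,s.x[2],np.array([(13,-12,84),(31,-12,84),(31,12,84),(13,12,84)])/1e3)]
    for l in L: cv2.polylines(I,[((proj(im,l)-off[c])*4+1.5).astype(int)],True,(0,0,255))
    T.append(cv2.resize(I,None,fx=.55,fy=.55,interpolation=cv2.INTER_AREA) if 0 else I[:, 60:460+80] if c=='top' else I[:,160:620])
cv2.imwrite('pics/ov.png',cv2.resize(np.hstack([t[:,:400] for t in T]),None,fx=1,fy=1))
E
python3 fit.py
```

```text
('scene',) [0.5157 0.1588 0.4632] [[0.4709 0.1365 0.09  ]] [[0.5354 0.1687 0.072 ]]
[ 0.4  0.  -0.   0.6 -0.5  1.7 -0.8  0.4 -0.4 -0.2  1.8 -1.7]
('top',) [0.5161 0.1529 0.5068] [[0.4724 0.1286 0.09  ]] [[0.5354 0.1635 0.072 ]]
[-1.6  0.   6.3  3.4  2.7  0.8 -1.1  0.4  0.9  2.1]
('scene', 'top') [0.5161 0.157  0.47  ] [[0.4715 0.1344 0.09  ]] [[0.5357 0.167  0.072 ]]
[-1.7 -0.6  2.2  1.1 -1.2  3.1 -0.7  2.1 -1.   1.1  1.9 -0.  -7.4  1.8
 12.1  3.1 -0.1 -3.   0.3 -1.2  0.6 -1.4]
```

View pics/ov.png

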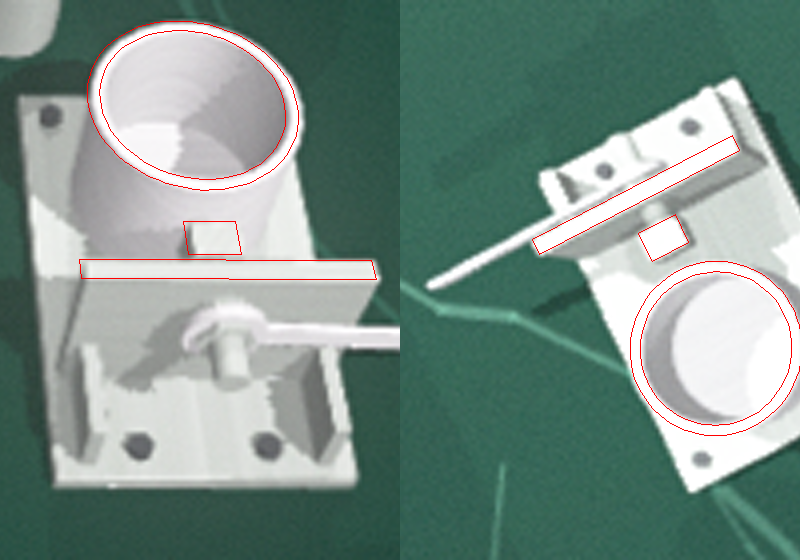

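The overlay agrees with the picture to within a pixel or two. The rim centre is at about (0.471, 0.135), rig yaw about 0.466, and the cover at about (0.488, -0.222). I'll turn the tool to the yaw needed for the bolt and travel to the cover.

```bash

python3 -m pendant '{"hand":[0.06,0.06,0.06,0.06,0.06],"xyz":[[0,-0.01,0],[0,-0.01,0],[0,-0.02,0],[0,-0.02,0],[0,-0.03,0]],"delta_rot":[[0,0,-8.5],[0,0,-8.5],[0,0,-8.5],[0,0,-8.5],[0,0,-8.5]]}'
python3 -m pendant '{"hand":[0.06,0.06,0.06,0.06,0.06],"xyz":[[0,-0.04,0],[0,-0.045,0],[0,-0.045,0],[0,-0.045,0],[0,-0.045,0]],"delta_rot":[[0,0,-5.3],[0,0,0],[0,0,0],[0,0,0],[0,0,0]]}'
python3 -m pendant '{"hand":[0.06,0.06,0.06,0.06,0.06],"xyz":[[0,-0.045,0],[0,-0.045,0],[0,-0.045,0],[0,-0.045,0],[0,-0.045,0]],"delta_rot":[[0,0,0],[0,0,0],[0,0,0],[0,0,0],[0,0,0]]}'
cat >>h.py <<'E'
def need(target,yaw,s=None):
    "tool shift and tool-z turn (deg) to bring the TCP to target, tool y at heading yaw"
    from plant import get_state
    from scipy.spatial.transform import Rotation as R
    s=s or get_state();r=R.from_quat(s['eef_rot']);m=r.as_matrix()
    h=np.arctan2(m[1,1],m[0,1])
    print('t',round(s['clock'],2),'pos',s['position'].round(4),'heading',h.round(4),'z',m[:,2].round(4),'shift mm',((np.array(target)-s['position'])@m*1000).round(1),'turn',round(-np.degrees((yaw-h+np.pi)%(2*np.pi)-np.pi),2))
E
python3 -c "
from h import *
need([.488,-.222,.1],.466+np.pi/2)"
```

```text
clock: 1.6
position: [0.1997, 0.4243, 0.2186]
eef_rot: [-0.188, 0.982, 0.0, 0.0]
ft_force: [1.1, -0.4, 1.4]
finger_gap: 0.658
grip_force: 0.0
clock: 2.1
position: [0.2955, 0.2247, 0.219]
eef_rot: [-0.23, 0.973, 0.0, 0.001]
ft_force: [1.2, -0.2, -0.2]
finger_gap: 0.645
grip_force: 0.0
clock: 2.6
position: [0.3962, 0.023, 0.219]
eef_rot: [-0.229, 0.973, -0.0, 0.001]
ft_force: [0.8, 1.0, -0.6]
finger_gap: 0.648
grip_force: 0.0
t 2.6 pos [0.3962 0.023  0.219 ] heading 2.0338 z [ 0.0011 -0.     -1.    ] shift mm [  27.4 -260.1  119.1] turn -0.17
```

```bash

python3 -m pendant '{"hand":[0.06,0.06,0.06,0.06,0.06],"xyz":[[0.005,-0.045,0],[0.005,-0.045,0],[0.005,-0.045,0],[0.005,-0.045,0],[0.007,-0.045,0.02]],"delta_rot":[[0,0,0],[0,0,0],[0,0,0],[0,0,0],[0,0,0]]}'
python3 -m pendant '{"hand":[0.06,0.06,0.06,0.06,0.06],"xyz":[[0,-0.035,0.02],[0,0,0.02],[0,0,0.025],[0,0,0.02],[0,0,0]],"delta_rot":[[0,0,0],[0,0,0],[0,0,0],[0,0,0],[0,0,0]]}'
python3 - <<'E'
from h import *; from plant import *
need([.4885,-.222,.015],.466+np.pi/2)
T=[]
for c in('scene','top'):
    im=get_image(c);u,v=proj(im,[.488,-.222,.05])[0].astype(int)
    T.append(cv2.resize(im['pixels'][v-50:v+50,u-50:u+50,::-1],None,fx=4,fy=4,interpolation=cv2.INTER_CUBIC))
cv2.imwrite('pics/knob.png',np.hstack(T))
E
```

```text
clock: 3.1
position: [0.4742, -0.1916, 0.2009]
eef_rot: [-0.23, 0.973, -0.002, 0.002]
ft_force: [1.1, -0.2, 0.0]
finger_gap: 0.649
grip_force: 0.0
clock: 3.6
position: [0.4859, -0.2187, 0.1109]
eef_rot: [-0.229, 0.973, 0.002, -0.002]
ft_force: [0.3, 0.2, -0.4]
finger_gap: 0.645
grip_force: 0.0
t 3.6 pos [ 0.4859 -0.2187  0.1109] heading 2.0339 z [-0.0048  0.0035 -1.    ] shift mm [-1.1 -4.6 95.9] turn -0.17
```

View pics/knob.png

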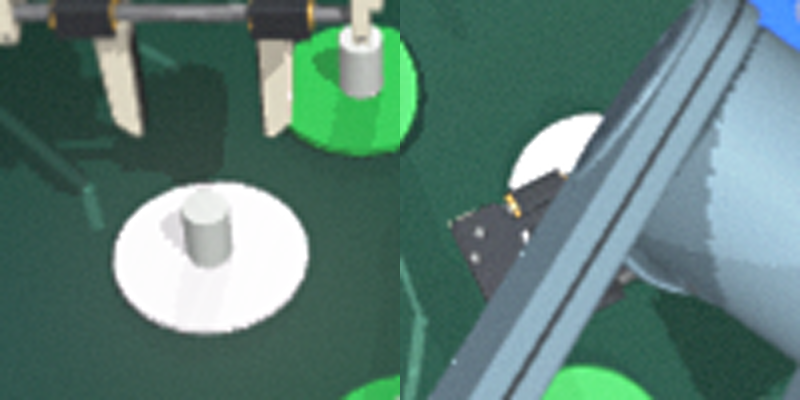

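The fingertips, at crop pixels (125,130) and (275,130), straddle the knob at (207,230) with the cover clear below. I'll go down and grip.

```bash

python3 -m pendant '{"hand":[0.06,0.06,0.06,0.06,0.06],"xyz":[[-0.001,-0.004,0.02],[0,0,0.025],[0,0,0.02],[0,0,0.015],[0,0,0.01]],"delta_rot":[[0,0,0],[0,0,0],[0,0,0],[0,0,0],[0,0,0]]}'
python3 -m pendant '{"hand":[0.06,0.06,0.06],"xyz":[[0,0,0.004],[0,0,0],[0,0,0]],"delta_rot":[[0,0,0],[0,0,0],[0,0,0]]}'
python3 -c "
from h import *
need([.4885,-.222,.015],.466+np.pi/2)"
```

```text
clock: 4.2
position: [0.4911, -0.2233, 0.0242]
eef_rot: [-0.23, 0.973, -0.001, 0.001]
ft_force: [0.0, 0.4, 0.0]
finger_gap: 0.65
grip_force: 0.0
clock: 4.5
position: [0.4911, -0.2233, 0.0206]
eef_rot: [-0.23, 0.973, -0.001, 0.001]
ft_force: [0.4, 0.3, -0.7]
finger_gap: 0.647
grip_force: 0.0
t 4.5 pos [ 0.4911 -0.2233  0.0206] heading 2.0344 z [ 0.0014 -0.001  -1.    ] shift mm [1.7 2.4 5.6] turn -0.14
```

```bash

python3 -m pendant '{"hand":[0.06,0.04,0.03,0.02,0.015],"xyz":[[0.0015,0.002,0.004],[0,0,0],[0,0,0],[0,0,0],[0,0,0]],"delta_rot":[[0,0,0],[0,0,0],[0,0,0],[0,0,0],[0,0,0]]}'
python3 -m pendant '{"hand":[0.015,0.015,0.015,0.015],"xyz":[[0,0,0],[0,0,0],[0,0,0],[0,0,0]],"delta_rot":[[0,0,0],[0,0,0],[0,0,0],[0,0,0]]}'
python3 -c "
from h import *
need([.4885,-.222,.015],.466+np.pi/2)"
```

```text
clock: 5.0
position: [0.4882, -0.2219, 0.0158]
eef_rot: [-0.23, 0.973, -0.0, 0.0]
ft_force: [-0.6, 0.7, 0.1]
finger_gap: 0.349
grip_force: 0.0
clock: 5.4
position: [0.4884, -0.222, 0.0157]
eef_rot: [-0.23, 0.973, -0.0, 0.0]
ft_force: [0.9, -2.0, 0.5]
finger_gap: 0.276
grip_force: 30.0
t 5.4 pos [ 0.4884 -0.222   0.0157] heading 2.0342 z [ 4.e-04 -4.e-04 -1.e+00] shift mm [-0.1 -0.1  0.7] turn -0.15
```

```bash

python3 -m pendant '{"hand":[0.015,0.015,0.015,0.015,0.015],"xyz":[[0,0,-0.01],[0,0,-0.03],[0,0,-0.04],[0,0,-0.04],[0,0,-0.035]],"delta_rot":[[0,0,0],[0,0,0],[0,0,0],[0,0,0],[0,0,0]]}'
python3 -m pendant '{"hand":[0.015,0.015,0.015,0.015,0.015],"xyz":[[-0.006,0.014,0],[-0.014,0.03,0],[-0.018,0.04,0],[-0.018,0.04,0],[-0.018,0.04,0]],"delta_rot":[[0,0,0],[0,0,0],[0,0,0],[0,0,0],[0,0,0]]}'
python3 -m pendant '{"hand":[0.015,0.015,0.015,0.015,0.015],"xyz":[[-0.018,0.04,0],[-0.018,0.04,0],[-0.018,0.04,0],[-0.012,0.03,0],[-0.004,0.013,0]],"delta_rot":[[0,0,0],[0,0,0],[0,0,0],[0,0,0],[0,0,0]]}'
python3 -m pendant '{"hand":[0.015,0.015],"xyz":[[0,0,0],[0,0,0]],"delta_rot":[[0,0,0],[0,0,0]]}'
python3 -c "
from h import *
need([.471,.135,.17],.466+np.pi/2)"
```

```text
clock: 5.9
position: [0.4877, -0.2213, 0.1726]
eef_rot: [-0.23, 0.973, 0.0, -0.0]
ft_force: [0.4, -0.6, -3.8]
finger_gap: 0.272
grip_force: 30.0
clock: 6.4
position: [0.4789, -0.0393, 0.1689]
eef_rot: [-0.229, 0.973, 0.001, -0.002]
ft_force: [0.8, 0.2, -4.7]
finger_gap: 0.273
grip_force: 30.0
clock: 6.9
position: [0.4681, 0.1384, 0.169]
eef_rot: [-0.231, 0.973, 0.001, -0.002]
ft_force: [-0.3, -0.1, -3.9]
finger_gap: 0.277
grip_force: 30.0
clock: 7.1
position: [0.4699, 0.1348, 0.1698]
eef_rot: [-0.23, 0.973, -0.0, -0.001]
ft_force: [0.6, 0.5, -4.2]
finger_gap: 0.271
grip_force: 30.0
t 7.1 pos [0.4699 0.1348 0.1698] heading 2.0352 z [-1.9e-03 -8.0e-04 -1.0e+00] shift mm [-1.1 -0.3 -0.2] turn -0.09
```

```bash

python3 -m pendant '{"hand":[0.015,0.015,0.015,0.015,0.015],"xyz":[[-0.001,0,0.015],[0,0,0.02],[0,0,0.012],[0,0,0.005],[0,0,0]],"delta_rot":[[0,0,0],[0,0,0],[0,0,0],[0,0,0],[0,0,0]]}'
python3 - <<'E'
from h import *; from plant import *
need([.471,.135,.17],.466+np.pi/2)
p=get_state()['position'];b=p[2]-.0155
T=[]
for c in('scene','top'):
    im=get_image(c);u,v=proj(im,[.471,.135,.1])[0].astype(int)
    I=im['pixels'][v-40:v+50,u-50:u+50,::-1];I=cv2.resize(I,None,fx=4,fy=4,interpolation=cv2.INTER_CUBIC)
    for l,col in((circ(p,.053,b+.011),(0,0,255)),(circ(p,.053,b+.005),(0,0,255)),(circ([.4711,.1351],.05,.09),(255,0,0)),(circ([.4711,.1351],.05,.01),(255,0,0))):
        cv2.polylines(I,[((proj(im,l)-[u-50,v-40])*4+1.5).astype(int)],True,col)
    T.append(I)
cv2.imwrite('pics/place.png',np.hstack(T))
E
```

```text
clock: 7.6
position: [0.4713, 0.1348, 0.118]
eef_rot: [-0.229, 0.973, 0.0, -0.001]
ft_force: [-1.0, 0.2, -3.5]
finger_gap: 0.273
grip_force: 30.0
t 7.6 pos [0.4713 0.1348 0.118 ] heading 2.0331 z [-1.7e-03 -2.0e-04 -1.0e+00] shift mm [  0.3   0.4 -52. ] turn -0.21
```

View pics/place.png

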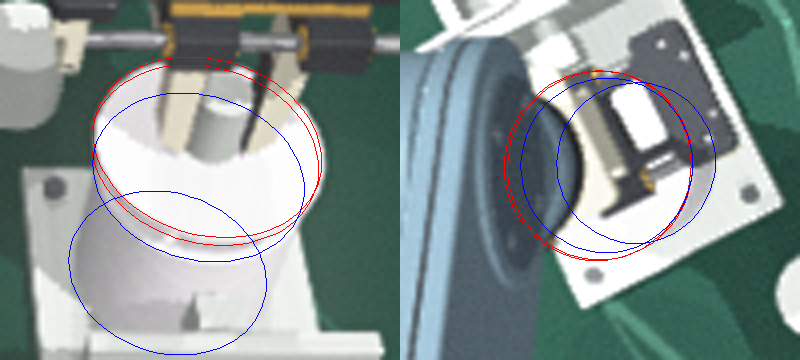

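The plate outline and the mould agree with the model, and both show the same offset of about 1 px, so they are aligned to about 1 mm. I'll lower slowly and watch the force.

```bash

python3 -m pendant '{"hand":[0.015,0.015,0.015,0.015,0.015],"xyz":[[0,0,0.005],[0,0,0.004],[0,0,0.002],[0,0,0.001],[0,0,0]],"delta_rot":[[0,0,0],[0,0,0],[0,0,0],[0,0,0],[0,0,0]]}'
python3 -m pendant '{"hand":[0.015,0.015,0.015,0.015,0.015],"xyz":[[0,0,0.001],[0,0,0.001],[0,0,0.001],[0,0,0.0005],[0,0,0]],"delta_rot":[[0,0,0],[0,0,0],[0,0,0],[0,0,0],[0,0,0]]}'
python3 -c "
from h import *
need([.4712,.1352,.1007],.466+np.pi/2)"
```

```text
clock: 8.2
position: [0.4716, 0.1356, 0.1065]
eef_rot: [-0.23, 0.973, 0.0, -0.0]
ft_force: [-0.1, 0.4, -3.2]
finger_gap: 0.276
grip_force: 30.0
clock: 8.7
position: [0.4716, 0.1355, 0.1031]
eef_rot: [-0.23, 0.973, 0.0, -0.0]
ft_force: [-0.0, -0.3, -2.7]
finger_gap: 0.274
grip_force: 30.0
t 8.7 pos [0.4716 0.1355 0.1031] heading 2.0343 z [-1.e-04 -0.e+00 -1.e+00] shift mm [ 0.5 -0.1  2.4] turn -0.14
```

No contact force 2.5 mm inside the mouth, so the step has entered.

```bash

python3 -m pendant '{"hand":[0.015,0.015,0.015,0.015],"xyz":[[0,0,0.0008],[0,0,0.0007],[0,0,0.0005],[0,0,0]],"delta_rot":[[0,0,0],[0,0,0],[0,0,0],[0,0,0]]}'
python3 -m pendant '{"hand":[0.015,0.015,0.015],"xyz":[[0,0,0.0004],[0,0,0.0003],[0,0,0]],"delta_rot":[[0,0,0],[0,0,0],[0,0,0]]}'
```

```text
clock: 9.1
position: [0.4716, 0.1355, 0.1011]
eef_rot: [-0.23, 0.973, 0.0, -0.0]
ft_force: [0.1, 0.4, -3.6]
finger_gap: 0.272
grip_force: 30.0
clock: 9.4
position: [0.4717, 0.1355, 0.1008]
eef_rot: [-0.23, 0.973, -0.0, 0.0]
ft_force: [-2.4, -0.5, -0.3]
finger_gap: 0.274
grip_force: 30.0
```

```bash

python3 -m pendant '{"hand":[0.015,0.015],"xyz":[[0,0,0.0004],[0,0,0]],"delta_rot":[[0,0,0],[0,0,0]]}'
python3 -m pendant '{"hand":[0.05,0.05,0.05,0.05,0.05],"xyz":[[0,0,0],[0,0,0],[0,0,0],[0,0,0],[0,0,0]],"delta_rot":[[0,0,0],[0,0,0],[0,0,0],[0,0,0],[0,0,0]]}'
```

```text
clock: 9.6
position: [0.4717, 0.1356, 0.1007]
eef_rot: [-0.23, 0.973, -0.0, 0.0]
ft_force: [-2.5, 0.1, 4.7]
finger_gap: 0.274
grip_force: 30.0
clock: 10.1
position: [0.4717, 0.1355, 0.1]
eef_rot: [-0.23, 0.973, 0.0, 0.0]
ft_force: [0.0, -0.6, -0.2]
finger_gap: 0.535
grip_force: 0.0
```

```bash

python3 -m pendant '{"hand":[0.05,0.06,0.06,0.06,0.06],"xyz":[[0,0,-0.01],[0,0,-0.03],[0,0,-0.03],[0,0,-0.03],[-0.015,0,0]],"delta_rot":[[0,0,0],[0,0,0],[0,0,0],[0,0,0],[0,0,0]]}'
python3 -m pendant '{"hand":[0.06,0.06,0.06,0.06,0.06],"xyz":[[-0.025,0,0],[-0.025,0,0],[-0.007,0,0.01],[0,0,0.03],[0,0,0]],"delta_rot":[[0,0,0],[0,0,0],[0,0,0],[0,0,0],[0,0,0]]}'
python3 - <<'E'
from h import *; from plant import *
need([.536,.1675,.0585],.466+np.pi/2)
p=get_state()['position'];o=np.array([.4717,.1355])
T=[]
for c in('scene','top'):
    im=get_image(c);u,v=proj(im,[.51,.15,.1])[0].astype(int)
    I=im['pixels'][v-50:v+50,u-50:u+50,::-1];I=cv2.resize(I,None,fx=4,fy=4,interpolation=cv2.INTER_CUBIC)
    for l in(circ(o,.053,.096),circ(o,.053,.09),circ(o,.013,.134)): cv2.polylines(I,[((proj(im,l)-[u-50,v-50])*4+1.5).astype(int)],True,(0,0,255))
    q=((proj(im,p)-[u-50,v-50])*4+1.5).astype(int)[0];cv2.circle(I,tuple(int(a) for a in q),4,(255,0,0),-1)
    T.append(I)
cv2.imwrite('pics/bolt.png',np.hstack(T))
E
```

```text
clock: 10.6
position: [0.4869, 0.1422, 0.2054]
eef_rot: [-0.23, 0.973, -0.001, 0.004]
ft_force: [-0.1, -0.8, -0.0]
finger_gap: 0.647
grip_force: 0.0
clock: 11.1
position: [0.5328, 0.1673, 0.1562]
eef_rot: [-0.23, 0.973, 0.0, -0.004]
ft_force: [0.1, -0.1, -0.4]
finger_gap: 0.646
grip_force: 0.0
t 11.1 pos [0.5328 0.1673 0.1562] heading 2.0345 z [-0.0084 -0.0011 -1.    ] shift mm [-3.7 -1.5 97.7] turn -0.13
```

View pics/bolt.png

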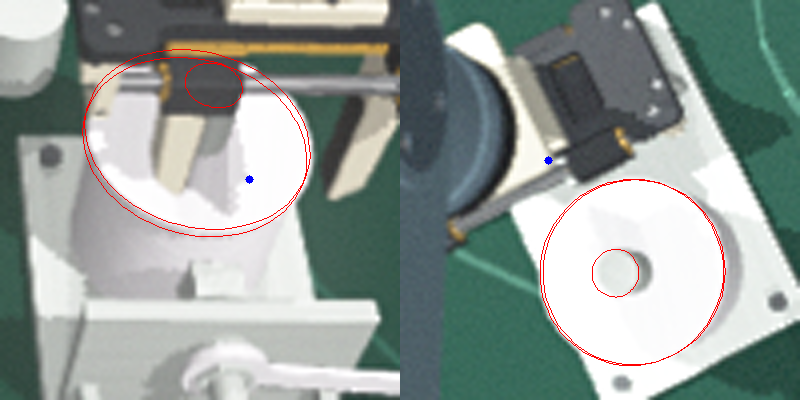

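The cover is seated and level, its plate and knob outlines matching the model in both views. The fingers straddle the gap above the bolt head, so I'll go down.

```bash

python3 -m pendant '{"hand":[0.06,0.06,0.06,0.06,0.06],"xyz":[[-0.002,-0.001,0.015],[0,0,0.02],[0,0,0.005],[0,0,0],[0,0,0]],"delta_rot":[[0,0,0],[0,0,0],[0,0,0],[0,0,0],[0,0,0]]}'
python3 -c "
from h import *
need([.536,.1675,.0565],.466+np.pi/2)"
```

```text
clock: 11.7
position: [0.539, 0.1677, 0.1214]
eef_rot: [-0.23, 0.973, -0.0, 0.001]
ft_force: [0.4, -0.1, -0.2]
finger_gap: 0.648
grip_force: 0.0
t 11.7 pos [0.539  0.1677 0.1214] heading 2.0342 z [ 1.8e-03  2.0e-04 -1.0e+00] shift mm [ 2.8  1.2 64.9] turn -0.15
```

```bash

python3 -m pendant '{"hand":[0.06,0.06,0.06,0.06,0.06],"xyz":[[0.0025,0.001,0.005],[0,0,0.01],[0,0,0.01],[0,0,0.01],[0,0,0]],"delta_rot":[[0,0,0],[0,0,0],[0,0,0],[0,0,0],[0,0,0]]}'
python3 -m pendant '{"hand":[0.06,0.06,0.06,0.06,0.06],"xyz":[[0,0,0.01],[0,0,0.01],[0,0,0.007],[0,0,0.002],[0,0,0]],"delta_rot":[[0,0,0],[0,0,0],[0,0,0],[0,0,0],[0,0,0]]}'
python3 -c "
from h import *
need([.536,.1675,.0565],.466+np.pi/2)"
```

```text
clock: 12.2
position: [0.5342, 0.1673, 0.0829]
eef_rot: [-0.23, 0.973, 0.0, -0.002]
ft_force: [0.4, 0.0, 1.2]
finger_gap: 0.647
grip_force: 0.0
clock: 12.7
position: [0.5354, 0.1674, 0.0555]
eef_rot: [-0.23, 0.973, 0.0, -0.0]
ft_force: [0.5, 0.3, 1.1]
finger_gap: 0.645
grip_force: 0.0
t 12.7 pos [0.5354 0.1674 0.0555] heading 2.0342 z [-9.e-04 -1.e-04 -1.e+00] shift mm [-0.6 -0.2 -1. ] turn -0.15
```

```bash

python3 -m pendant '{"hand":[0.045,0.038,0.033,0.028,0.024],"xyz":[[0,0,0],[0,0,0],[0,0,0],[0,0,0],[0,0,0]],"delta_rot":[[0,0,0],[0,0,0],[0,0,0],[0,0,0],[0,0,0]]}'
python3 -m pendant '{"hand":[0.018,0.01,0.01,0.01,0.01],"xyz":[[0,0,0],[0,0,0],[0,0,0],[0,0,0],[0,0,0]],"delta_rot":[[0,0,0],[0,0,0],[0,0,0],[0,0,0],[0,0,0]]}'
python3 -m pendant '{"hand":[0.01,0.01,0.01,0.01,0.01],"xyz":[[0,0,0],[0,0,0],[0,0,0],[0,0,0],[0,0,0]],"delta_rot":[[0,0,0],[0,0,0],[0,0,0],[0,0,0],[0,0,0]]}'
python3 - <<'E'
from h import *; from plant import *
need([.536,.1675,.0565],.466+np.pi/2)
o=np.array([.4717,.1355]);T=[]
for c in('scene','top'):
    im=get_image(c);u,v=proj(im,[.51,.15,.1])[0].astype(int)
    I=cv2.resize(im['pixels'][v-50:v+50,u-50:u+50,::-1],None,fx=4,fy=4,interpolation=cv2.INTER_CUBIC)
    for l in(circ(o,.053,.096),circ(o,.053,.09)): cv2.polylines(I,[((proj(im,l)-[u-50,v-50])*4+1.5).astype(int)],True,(0,0,255))
    T.append(I)
cv2.imwrite('pics/grip.png',np.hstack(T))
E
```

```text
clock: 13.2
position: [0.5355, 0.1679, 0.0562]
eef_rot: [-0.23, 0.973, 0.0, 0.0]
ft_force: [0.7, 1.0, 1.3]
finger_gap: 0.281
grip_force: 15.4
clock: 13.7
position: [0.5355, 0.1679, 0.0562]
eef_rot: [-0.23, 0.973, 0.0, 0.0]
ft_force: [-1.5, 3.8, 4.3]
finger_gap: 0.274
grip_force: 30.0
clock: 14.2
position: [0.5356, 0.1679, 0.0562]
eef_rot: [-0.23, 0.973, 0.0, 0.0]
ft_force: [-2.4, 6.4, 3.6]
finger_gap: 0.27
grip_force: 30.0
t 14.2 pos [0.5356 0.1679 0.0562] heading 2.0342 z [ 0.e+00  6.e-04 -1.e+00] shift mm [-0.2 -0.5 -0.3] turn -0.15
```

View pics/grip.png

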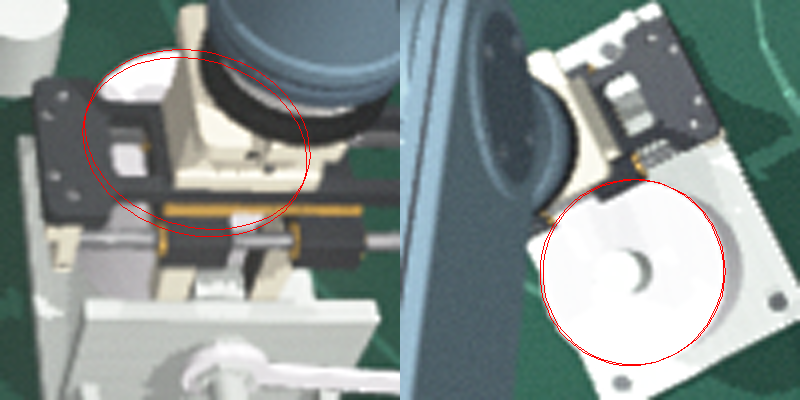

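The cover hasn't moved and the fingers hold the head at a 25 mm opening. I'll wait briefly so the grip settles.

```bash
for i in 1 2 3; do 
python3 -m pendant '{"hand":[0.01,0.01,0.01,0.01,0.01],"xyz":[[0,0,0],[0,0,0],[0,0,0],[0,0,0],[0,0,0]],"delta_rot":[[0,0,0],[0,0,0],[0,0,0],[0,0,0],[0,0,0]]}'; done
```

```text
clock: 14.8
position: [0.5356, 0.1679, 0.0562]
eef_rot: [-0.23, 0.973, 0.0, 0.0]
ft_force: [-2.9, 4.3, 4.4]
finger_gap: 0.277
grip_force: 30.0
clock: 15.3
position: [0.5356, 0.1679, 0.0562]
eef_rot: [-0.23, 0.973, 0.0, 0.0]
ft_force: [-1.8, 3.6, 3.5]
finger_gap: 0.273
grip_force: 30.0
clock: 15.8
position: [0.5355, 0.1679, 0.0562]
eef_rot: [-0.23, 0.973, 0.0, 0.0]
ft_force: [-3.0, 5.1, 4.6]
finger_gap: 0.276
grip_force: 30.0
```

I'll check that the creep has stopped by comparing the spanner's tip over 4 s.

```bash
cat >sp.py <<'E'
from plant import *; import numpy as np,cv2,os
a=np.mean([get_image('scene')['pixels'][255:295,425:490].mean(2) for _ in range(4)],0).astype('float32')
if os.path.exists('a.npy'):
    b=np.load('a.npy');print(cv2.phaseCorrelate(b,a,cv2.createHanningWindow(a.shape[::-1],5)))
    w=lambda x:[round(float((np.clip(x[:,c:c+10]-110,0,None).sum(1)*np.arange(40)).sum()/np.clip(x[:,c:c+10]-110,0,None).sum()),2) for c in(10,20,30,38)]
    print(w(b),w(a))
np.save('a.npy',a)
E
python3 sp.py
for i in 1 2 3 4 5 6 7 8; do 
python3 -m pendant '{"hand":[0.01,0.01,0.01,0.01,0.01],"xyz":[[0,0,0],[0,0,0],[0,0,0],[0,0,0],[0,0,0]],"delta_rot":[[0,0,0],[0,0,0],[0,0,0],[0,0,0],[0,0,0]]}' | egrep 'clock|gap|ft'; done; python3 sp.py
```

```text
clock: 16.5
ft_force: [-2.3, 5.3, 4.5]
finger_gap: 0.275
clock: 17.0
ft_force: [-3.1, 5.4, 4.5]
finger_gap: 0.273
clock: 17.5
ft_force: [-3.0, 5.2, 4.3]
finger_gap: 0.274
clock: 18.0
ft_force: [-1.2, 4.4, 4.3]
finger_gap: 0.275
clock: 18.5
ft_force: [-3.1, 4.7, 4.1]
finger_gap: 0.275
clock: 19.0
ft_force: [-2.0, 4.5, 5.0]
finger_gap: 0.274
clock: 19.5
ft_force: [-2.6, 4.5, 4.4]
finger_gap: 0.272
clock: 20.0
ft_force: [-1.6, 4.8, 4.5]
finger_gap: 0.275
((0.020883321773737862, 0.02697028157104242), 0.9829764975441827)
[13.54, 20.5, 21.11, 21.5] [13.53, 20.5, 21.11, 21.5]
```

The spanner is still (0.00 px shift in 4 s), so the head is held. Handing in.

```bash
python3 -c "
from plant import *
print(hand_in())"
```

```text
the job is handed in; nothing more can be done
None
```

I handed the job in at about 20 s: the cover is seated level on the mould and released, the bolt head is held with 30 N and the spanner has stopped creeping, and the bystanders were not touched; the verdict was not reported back.

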